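Dip the temperature probe into the sample chamber

TASK

Open the lid of the white sample chamber by its orange bar, all the way back until it rests on its stop; only then lift the yellow-handled steel probe out of its stand. Lower it upright through the hole of the blue guide block in the chamber, without touching the guide or any other part of the chamber, until the orange ring on the rod is level with the top of the guide, and finish holding it still there in the gripper, upright, centred in the hole and touching nothing else. Leave the rest of the bench as it is.

Things in the scene. Friction and masses are not known exactly. Their poses are not given: they have to be found in the camera images.
- lid (a joint): hinge of the chamber's grey lid (164 x 146 x 6 mm, about 0.25 kg): 0 = shut (start), grows as it opens, 1.85 rad = on its stop (leaning back past upright). The hinge is nearly free: below about 1.5 rad the lid falls shut when let go, beyond about 1.75 rad it falls on to its stop by itself
- lid_handle (a point): centre of the lid's orange bar handle, a round bar 10 mm thick and 98 mm long, parallel to the hinge, carried on two steel arms (8 mm thick, 90 mm apart) that rise obliquely from the lid's edge. Lid shut, the bar lies 34 mm above the lid's top face and 16 mm beyond the lid's edge; its under side is free. x axis along the bar; the point turns with the lid
- lid_hinge (a point): middle of the hinge axis, 76 mm above the bench, along the chamber edge opposite the handle. Axes are those of the chamber and do not move with the lid: x along the hinge, y from the handle side to the hinge side, z up. The bar lies 160 mm to -y and 40 mm up from here when the lid is shut; as the lid opens it swings up and over towards +y about -x
- guide_mouth (a point): centre of the upper mouth of the guide hole, on the top face of the blue guide block, 60 mm above the bench. The hole is upright, 20 mm across, 55 mm deep, closed below by the chamber floor. Block 56 x 56 mm; it stands in the chamber, a white open-topped box fixed to the bench, 160 (x) x 140 (y) x 75 mm high, walls 5 mm; the mouth lies 90 mm to -y of the hinge in the chamber's axes (same as this point's), midway along x
- probe_grip (a point): centre of the probe's yellow handle, where it is gripped: round, 24 mm thick, 50 mm high. The probe stands upright in its stand at first; its z axis runs up from tip to handle. About 0.09 kg
- probe_tip (a point): lower tip of the probe's steel rod, 10 mm thick, 110 mm long from tip to the handle's under side, 135 mm below probe_grip
- probe_mark (a point): middle of the orange ring (4 mm high) round the rod, on its axis, 40 mm above the tip, 95 mm below probe_grip
- stand_hole (a point): centre of the hole (16 mm) in the top plate of the probe stand, 125 mm above the bench; the under side of the probe's handle rests on this plate, the rod hangs through it. The stand (90 x 90 mm base, plate 80 x 50 mm on two side walls) is fixed to the bench
- tip_box: pale box of brown pipette tips, 94 x 94 x 57 mm, loose; origin at the centre of its underside. Leave alone
- bottle: white bottle with a green label, 64 mm thick, 150 mm high, loose; origin at the centre of its underside. Leave alone
- slide_tray: cream slide tray, 190 x 85 x 34 mm, loose; origin at the centre of its underside. Leave alone
- dish: closed clear culture dish, 94 mm across, 15 mm high, loose; origin at the centre of its underside. Leave alone
- tube_rack: green rack of capped tubes, 140 x 60 x 54 mm, loose; origin at the centre of its underside. Leave alone

How it is judged:
On the way, in this order (a step that is already met when the one before it is completed fails the run):
1. the lid rests on its stop, the probe still in its stand (value of joint lid above 1.78 rad and distance of probe_grip from where it was at the start of the episode below 0.015 m), for 0.2 s.
2. the probe is lifted out of its stand, tip clear of the stand's plate (z of probe_tip in the frame of stand_hole above 0 m and contact force between probe and the fingers above 0.5 N), for 0.1 s.
At the end, for the whole second after the job is handed in: The lid is on its stop (over 1.75 rad); the probe is held by the fingers, still (under 20 mm/s), its orange ring within 6 mm of the height of the guide's top face, the rod's axis within 3.5 mm of the hole's axis at ring and tip, tilted less than 0.06 rad, touching neither chamber nor stand (value of joint lid above 1.75 rad and z of probe_mark in the frame of guide_mouth between -0.006 and 0.006 m and horizontal distance between each of probe_tip, probe_mark and guide_mouth below 0.0035 m and angle between probe_tip's own z axis and vertical below 0.06 rad and contact force between probe and the fingers above 0.5 N and contact force between probe and chamber below 0.1 N and contact force between probe and stand below 0.1 N and linear speed of probe below 0.02 m/s); the arm keeps its last pose, push and grip.
It fails at once if the probe touches the guide or another part of the chamber (contact force between probe and chamber above 0.3 N).
It fails at once if another thing on the bench is pushed more than 20 mm from its place or tipped (distance of any of tip_box, bottle, slide_tray, dish, tube_rack from where it was at the start of the episode above 0.02 m or angle between any of tip_box, bottle, slide_tray, dish, tube_rack's own z axis and vertical above 0.3 rad).
It also fails if it takes over 61 s, if anything falls off the work surface, if the arm or the gripper's body presses on something with over 40 N, if the wrist force passes 120 N, or if a joint passes its speed limit or range.

ROBOT

A 7-joint arm with a two-finger parallel gripper is mounted at the origin on the work surface. World frame = base frame: x ahead of the robot, y to its left, z up, the work surface at z = 0. Lengths are in m, angles in rad, forces in N, time in s.
With the tool pointing down it reaches from about 0.425 to 0.925 m from the base axis. Payload 6.8 kg.
Tool frame: the origin (TCP) lies on the mounting face of the last link; the fingertips stand 173 mm ahead of it and the grasp point (between the pads) lies 155 mm ahead of it; y points along the fingers, x is the direction in which the jaws open and shut, and the axes are right-handed (so a half turn about y gives the same grasp; the last joint's range is limited). The gripper opens to 85 mm and grips with 20 to 120 N. Pads are 22 mm wide; open, the fingers measure 114 mm over their backs; the gripper's body (76 mm by 85 mm) begins 54 mm behind the grasp point. The pads swing forward as they close: fully open they stand 13 mm farther back than shut.
Start: joints at [-1.243, 0.477, 0.022, 1.555, -0.011, 1.109, -0.083], TCP at [0.285, 0.612, 0.405] pointing down, gripper open.
Joint ranges: [-2.96, 2.96], [-0.34, 2.1], [-1.41, 1.46], [0.24, 2.44], [-1.37, 4.51], [0.17, 1.92], [-2.96, 2.96]. Speed limits (rad/s): [2.39, 2.39, 3.14, 3.14, 3.14, 3.14, 3.14].

INTERFACE

Orientations are given as a rotation vector (axis times angle).
In Python, from bench import r gives the robot as it stands.
- The arm moves only by the tool step_arm, never from a script. Its arguments are lists of equal length, an entry for each row: "xyz": the shift along the tool's x, y, z scaled (see below), a list of three; "rotation": the turn, a rotation vector about the tool's x, y, z scaled (see below), a list of three. A call has 1 to 20 rows; each row is the pose to reach, as a shift and turn from the pose measured when the call began, along the tool's axes at that moment; what a row does not reach only later rows make up. The controller multiplies each number of a shift by 30 cm and each number of a turn by 90 degrees. A row lasts 1/8 s, in which the tool goes at most 62.5 mm and 10.7 degrees, less where a joint would pass 70% of its speed; a pose out of reach is approached as far as the arm can. A call with a number of a shift or a turn outside -1 to 1 is refused whole. A call with a gripper value outside its range is refused whole. "grip" is the closure, from 0 (fully open) to 1 (shut), set as the call begins (left out, the last holds). The fingers move at their own pace and stop on an object; "force" is the grip in N (left out, the last holds). Time passes only in rows, so rows that repeat a pose let the fingers close. It gives the time, the measured TCP pose, the force and the opening at its end, in the units of the state.
- r.get_obs(): the state, without advancing time (a new reading comes with each control period).
- r.grab_frame(name): name is "side" or "top"; returns a dict with "pixels" (480x640x3 uint8, red, green, blue), "fx", "fy", "cx", "cy" (pixels), "position" and "attitude" of the camera in the world. Camera axes: x right, y down, z forward; pixel columns grow to the right and rows downward; lengths in m; the calibration is good to about 2 mm. A picture is of the moment at which its call begins. There is no depth.
- r.hand_in(): hands the job in, once; it reports no verdict.
The state is a dict: "clock": time; "joints": joint angles; "qvel": joint speeds; "tau": joint torques, N m; "tcp_pos": TCP position; "orientation": TCP orientation; "contact_force": force on the tool from outside, world axes, zero at the start; "moment": the same for the moment, N m; "grip_width": finger opening in m.
Only numpy, scipy, OpenCV 4.12 (cv2) and the standard library are available. Lean on these libraries where they do the work, as an engineer would, in place of code of your own. Each camera call takes 0.05 s, during which the arm holds its last target.

## Working session

There is one attempt and no reset: what is moved stays moved. The work goes in short steps, Python scripts to look and compute and a tool call to move; the robot and the scene stay as the last step left them, time stands still between calls to the robot, and variables do not carry over. Pictures are saved under pics/ and viewed, and the job is handed in when it is done.

Besides the shell and the picture viewer there is one more tool, called by a JSON object that holds its "method" and its "body". step_arm: Moves the arm, as the interface text tells. Its arguments: {"type":"object","properties":{"xyz":{"type":"array"},"rotation":{"type":"array"},"grip":{"type":"number"},"force":{"type":"number"}},"required":["xyz","rotation"]}

```bash
mkdir -p pics; ls; python3 - <<'E'
from bench import r
import cv2
print(r.get_obs())
for n in("side","top"):
    f=r.grab_frame(n); cv2.imwrite(f"pics/{n}0.png",f["pixels"][:,:,::-1]); print({k:v for k,v in f.items() if k!="pixels"})
E
```

```text
pics
{'clock': 0.0, 'joints': array([-1.24309705,  0.4778055 ,  0.02235961,  1.55647169, -0.01147995,
        1.10931937, -0.08309202]), 'qvel': array([-1.46270657e-04,  9.34379108e-04,  6.86447383e-04,  2.36311622e-03,
       -8.62940886e-04,  5.42119721e-05,  1.15291329e-03]), 'tau': array([ 1.38913429e-04, -5.96446502e+01,  1.60784382e+00, -2.81194371e+01,
        1.24342006e-02,  9.24818247e-03, -5.29479180e-06]), 'tcp_pos': array([0.28482601, 0.61164852, 0.40371366]), 'orientation': array([-1.3855736 , -0.88142834,  0.88386731]), 'contact_force': array([-0.03786729, -0.1960931 , -0.19415949]), 'moment': array([-0.06193474,  0.00297963, -0.00183121]), 'grip_width': 0.08559845536105679}
{'fx': 434.87870061689546, 'fy': 434.87870061689546, 'cx': 318.0949602865825, 'cy': 240.74714261848172, 'position': array([ 0.14702241, -0.41662998,  0.69655993]), 'attitude': array([-2.17094462,  0.85671606, -0.4008109 ])}
{'fx': 448.9139780117577, 'fy': 448.9139780117577, 'cx': 320.3573993603646, 'cy': 237.10797396312816, 'position': array([0.47249204, 0.04208686, 1.11847859]), 'attitude': array([-2.14342291,  2.1490445 , -0.12581258])}
```

View pics/side0.png

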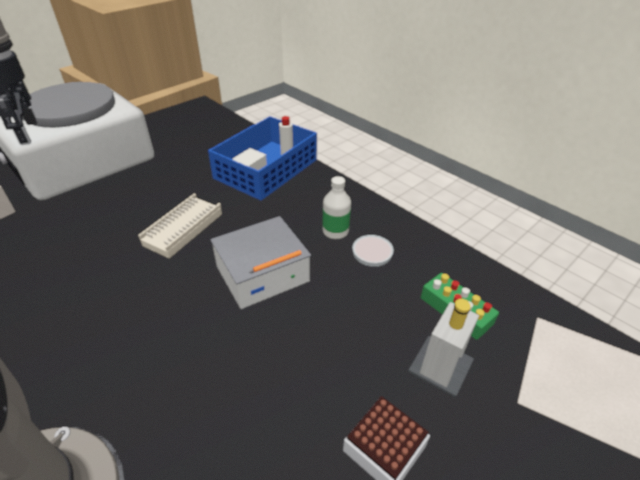

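View pics/top0.png

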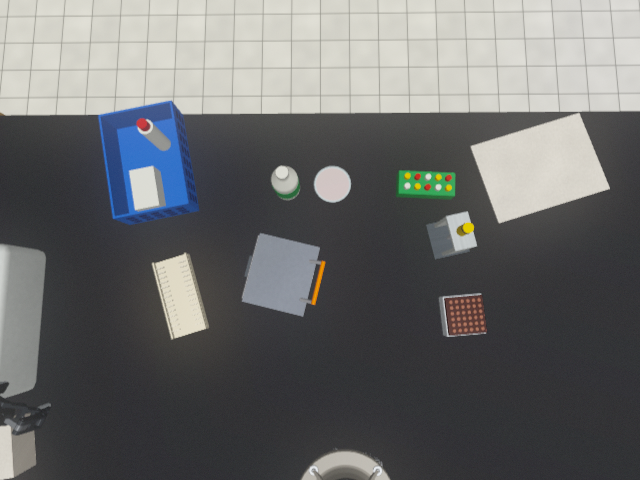

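```bash
python3 - <<'E'
from bench import r
from scipy.spatial.transform import Rotation as R
print(R.from_rotvec(r.get_obs()["orientation"]).as_matrix().round(3))
for n in("side","top"): print(R.from_rotvec(r.grab_frame(n)["attitude"]).as_matrix().round(3))
E
```

```text
[[ 0.422 -0.001 -0.907]
 [ 0.907 -0.002  0.422]
 [-0.002 -1.    -0.   ]]
[[ 0.726 -0.451  0.519]
 [-0.687 -0.491  0.535]
 [ 0.013 -0.746 -0.666]]
[[-0.002 -0.991  0.132]
 [-1.     0.004  0.015]
 [-0.015 -0.132 -0.991]]
```

```bash
cat > h.py <<'E'
import numpy as np, cv2
from scipy.spatial.transform import Rotation as R
from bench import r
def crop(f,u0,v0,w,h,s,name):
    p=f["pixels"][v0:v0+h,u0:u0+w,::-1]
    p=cv2.resize(p,None,fx=s,fy=s,interpolation=cv2.INTER_CUBIC)
    for i in range(0,w,10): cv2.putText(p,str(u0+i),(i*s,8),0,.3,(0,255,255),1); cv2.line(p,(i*s,10),(i*s,14),(0,255,255),1)
    for i in range(0,h,10): cv2.putText(p,str(v0+i),(0,i*s+4),0,.3,(0,255,255),1); cv2.line(p,(20,i*s),(24,i*s),(0,255,255),1)
    cv2.imwrite("pics/"+name,p)
def cam(f): return {k:np.array(v) for k,v in f.items() if k!="pixels"}
def proj(c,P):
    q=(np.atleast_2d(P)-c["position"])@R.from_rotvec(c["attitude"]).as_matrix()
    return np.c_[c["fx"]*q[:,0]/q[:,2]+c["cx"],c["fy"]*q[:,1]/q[:,2]+c["cy"]]
def ray(c,uv):
    d=np.array([(uv[0]-c["cx"])/c["fx"],(uv[1]-c["cy"])/c["fy"],1.])
    return c["position"],R.from_rotvec(c["attitude"]).as_matrix()@d
def onz(c,uv,z):
    p,d=ray(c,uv); return p+d*(z-p[2])/d[2]
E
python3 - <<'E'
from h import *
f=r.grab_frame("top"); crop(f,235,225,100,100,8-2,"t1.png"); crop(f,420,200,70,70,8,"t2.png")
f=r.grab_frame("side"); crop(f,205,215,115,95,6,"s1.png"); crop(f,405,290,80,110,5,"s2.png")
E
```

```text
(no output)
```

View pics/t1.png

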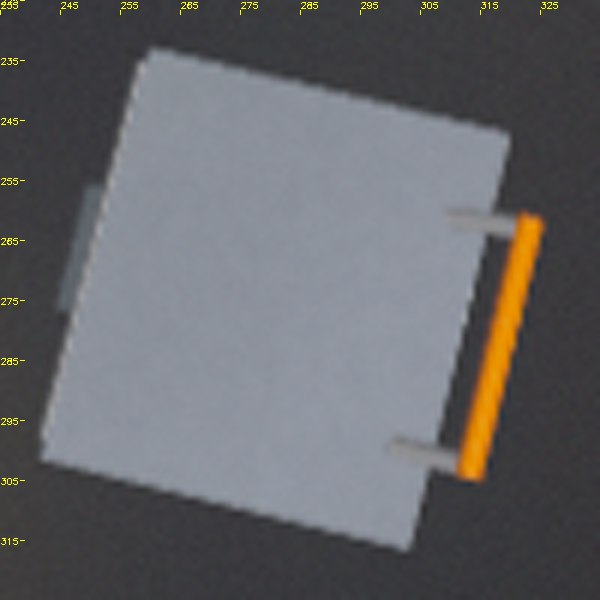

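View pics/s1.png

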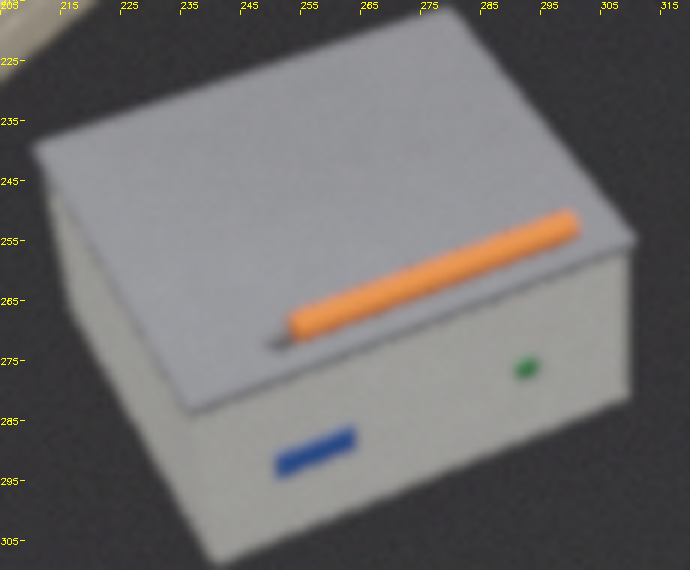

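View pics/t2.png

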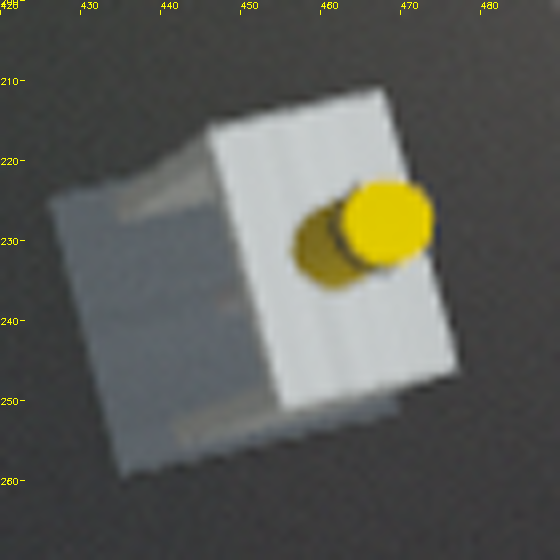

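View pics/s2.png

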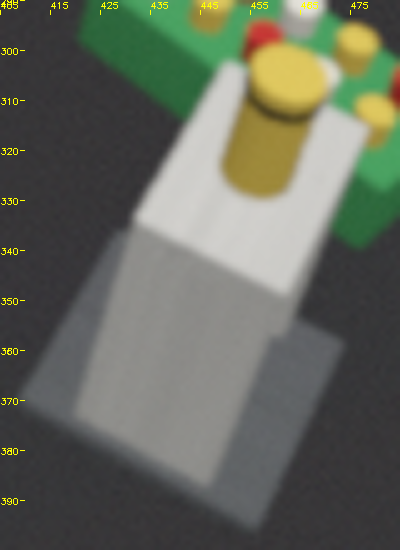

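```bash
cat > fit1.py <<'E'
from h import *
from scipy.optimize import least_squares
T=cam(r.grab_frame("top"));S=cam(r.grab_frame("side"))
# chamber frame at hinge: x,y,yaw
L=lambda x,y,z:(x,y,z)
bar=[L(.049,-.160,.116),L(-.049,-.160,.116)]
ob=[(T,bar[0],(323.3,260.8)),(T,bar[1],(313.5,305.)),(S,bar[1],(253.3,269.5)),(S,bar[0],(301.2,252.2))]
# lid corners: front edge y=-.144, back y=+.002
c=[L(.082,.002,.082),L(.082,-.144,.082),L(-.082,-.144,.082),L(-.082,.002,.082)]
ob+=[(T,c[0],(260.3,232.8)),(T,c[1],(320,247)),(T,c[2],(303.3,316.7)),(T,c[3],(242,301.7))]
ob+=[(S,c[3],(210.8,239.7)),(S,c[0],(280.3,216.3)),(S,c[1],(311.2,254.5)),(S,c[2],(236.7,283.7))]
def res(p,ob=ob):
    R2=R.from_euler("z",p[2]).as_matrix();out=[]
    for C,l,uv in ob: out.append(proj(C,R2@np.array(l)+[p[0],p[1],0])[0]-uv)
    return np.array(out)
for o in (ob,[q for q in ob if q[0] is T],[q for q in ob if q[0] is S]):
    s=least_squares(lambda p:res(p,o).ravel(),[.43,.2,0]); print(s.x.round(4)); print(res(s.x,o).round(1).tolist())
# stand/probe
h=[(T,(468.5,227.75),.175),(T,(461.9,231),.125),(S,(462.8,305.4),.175),(S,(456.4,326),.125)]
for C,uv,z in h: print(onz(C,uv,z).round(4))
pc=[onz(T,uv,.125) for uv in [(446.25,215.9),(467.75,211.25),(477.1,246.5),(455.4,251.25)]]; print(np.round(pc,4),np.mean(pc,0))
E
python3 fit1.py
```

```text
[ 0.5408  0.2157 -0.2371]
[[0.8, 0.5], [0.3, -0.6], [0.7, 0.3], [-0.7, 0.1], [-0.3, -0.1], [0.8, 0.1], [0.7, 0.0], [0.1, -0.1], [-0.6, -1.0], [-0.5, -0.9], [0.1, -0.2], [-0.6, -0.6]]
[ 0.5408  0.2166 -0.237 ]
[[0.4, 0.6], [-0.1, -0.6], [-0.7, -0.1], [0.4, 0.1], [0.3, 0.1], [-0.3, -0.1]]
[ 0.5406  0.2146 -0.2375]
[[0.9, 0.7], [-0.4, 0.4], [-0.4, -0.7], [-0.2, -0.6], [0.3, 0.1], [-0.4, -0.2]]
[ 0.6165 -0.2575  0.175 ]
[ 0.6169 -0.2584  0.125 ]
[ 0.6152 -0.2588  0.175 ]
[ 0.6149 -0.2606  0.125 ]
[[ 0.6512 -0.225   0.125 ]
 [ 0.6615 -0.2733  0.125 ]
 [ 0.5821 -0.2904  0.125 ]
 [ 0.5717 -0.2421  0.125 ]] [ 0.6166315  -0.25772481  0.125     ]
```

```bash
cat >> h.py <<'E'
def tool_to(tcp,yaw,tilt=None):
    """print shift/turn numbers: tool y down, tool x at yaw in world"""
    o=r.get_obs(); R0=R.from_rotvec(o["orientation"]).as_matrix()
    x=np.array([np.cos(yaw),np.sin(yaw),0]);y=np.array([0,0,-1.]);z=np.cross(x,y)
    Rt=np.c_[x,y,z]
    return (R0.T@(np.array(tcp)-o["tcp_pos"])/.3), R.from_matrix(R0.T@Rt).as_rotvec()/(np.pi/2)
E
python3 - <<'E'
from h import *
T=cam(r.grab_frame("top"))
print(onz(T,(282,172),.15),onz(T,(288,190),0.03))
s,t=tool_to((.503,.0605,.36),np.pi/2-.237)
print(s.round(4),t.round(4))
E
```

```text
[0.74728287 0.14139307 0.15      ] [0.73526091 0.13833296 0.03      ]
[-1.3593  0.149  -1.4348] [-0.000e+00 -1.266e-01 -1.000e-04]
```

{"method": "step_arm", "body": {"xyz": [[-0.17,0,-0.18],[-0.34,0,-0.36],[-0.51,0,-0.54],[-0.68,0,-0.72],[-0.85,0.03,-0.9],[-0.95,0.05,-1.0]], "rotation": [[0,-0.06,0],[0,-0.1266,0],[0,-0.1266,0],[0,-0.1266,0],[0,-0.1266,0],[0,-0.1266,0]], "grip": 0}}

```text
clock: 1.2
tcp_pos: [0.4231, 0.2616, 0.3941]
orientation: [-1.312, -1.034, 1.032]
contact_force: [0.9, 0.7, 0.2]
grip_width: 0.0856
```

```bash
python3 - <<'E'
from h import *
s,t=tool_to((.503,.0605,.36),np.pi/2-.237)
print(s.round(4),t.round(4))
E
```

```text
[-0.5893  0.1133 -0.4162] [ 0.0006 -0.      0.0007]
```

{"method": "step_arm", "body": {"xyz": [[-0.15,0.02,-0.1],[-0.3,0.05,-0.21],[-0.45,0.08,-0.32],[-0.589,0.113,-0.416],[-0.589,0.113,-0.416],[-0.589,0.113,-0.416],[-0.589,0.113,-0.416]], "rotation": [[0,0,0],[0,0,0],[0,0,0],[0,0,0],[0,0,0],[0,0,0],[0,0,0]]}}

```text
clock: 2.08
tcp_pos: [0.5027, 0.0621, 0.3604]
orientation: [-1.311, -1.036, 1.033]
contact_force: [0.6, 0.0, -0.2]
grip_width: 0.0852
```

```bash
python3 - <<'E'
from h import *
s,t=tool_to((.503,.0605,.271),np.pi/2-.237)
print(s.round(4),t.round(4),r.get_obs()["tcp_pos"])
f=r.grab_frame("top"); crop(f,235,200,130,130,5,"t3.png")
f=r.grab_frame("side"); crop(f,200,150,140,140,5,"s3.png")
E
```

```text
[-0.0056  0.2979 -0.0018] [0.0007 0.0016 0.0012] [0.50273268 0.06210273 0.3603604 ]
```

View pics/t3.png

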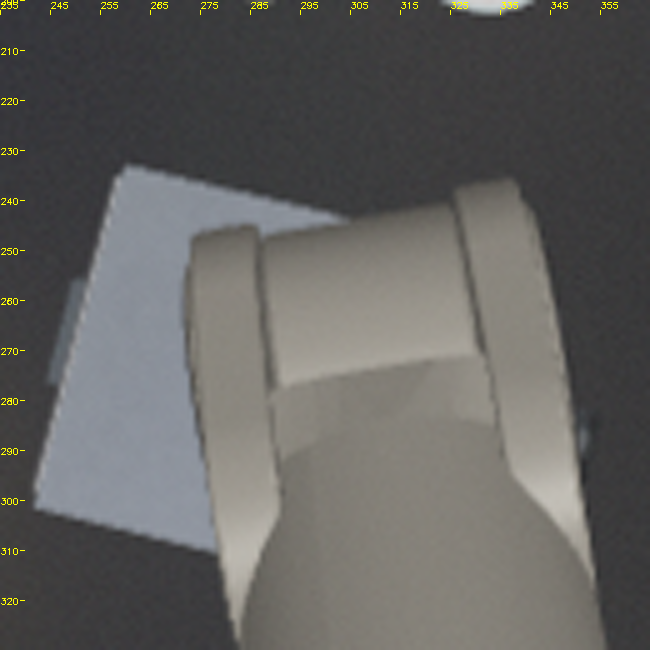

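View pics/s3.png

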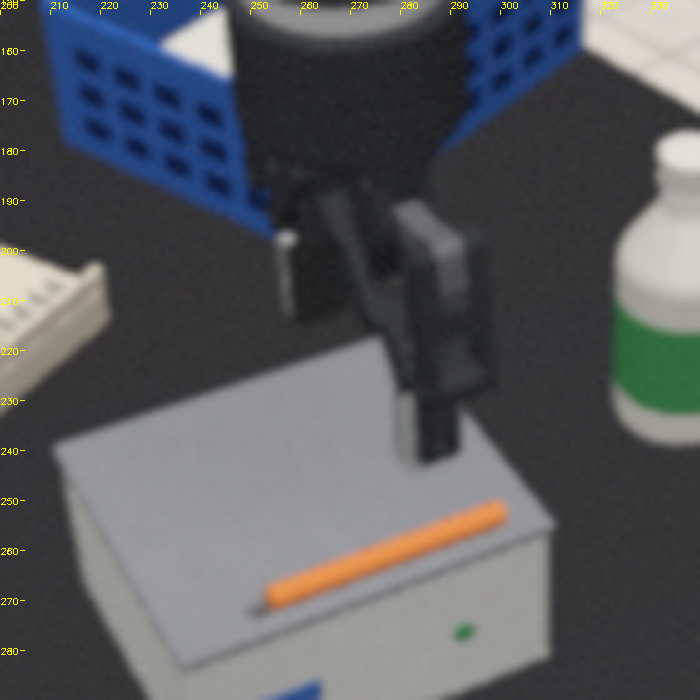

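{"method": "step_arm", "body": {"xyz": [[-0.005,0.1,0],[-0.005,0.2,0],[-0.005,0.298,0],[-0.005,0.298,0],[-0.005,0.298,0]], "rotation": [[0,0,0],[0,0,0],[0,0,0],[0,0,0],[0,0,0]]}}

```text
clock: 2.8
tcp_pos: [0.5029, 0.061, 0.2719]
orientation: [-1.311, -1.038, 1.033]
contact_force: [0.1, 0.0, 0.9]
grip_width: 0.0852
```

{"method": "step_arm", "body": {"xyz": [[0,0,0],[0,0,0],[0,0,0],[0,0,0],[0,0,0],[0,0,0],[0,0,0],[0,0,0]], "rotation": [[0,0,0],[0,0,0],[0,0,0],[0,0,0],[0,0,0],[0,0,0],[0,0,0],[0,0,0]], "grip": 1, "force": 40}}

```text
clock: 3.8
tcp_pos: [0.503, 0.0611, 0.2721]
orientation: [-1.311, -1.038, 1.032]
contact_force: [-1.9, 0.9, 5.2]
grip_width: 0.0083
```

```bash
python3 - <<'E'
from h import *
o=r.get_obs();print(o["tcp_pos"],o["grip_width"],o["contact_force"])
f=r.grab_frame("side"); crop(f,200,180,130,110,6,"s4.png")
R0=R.from_rotvec(o["orientation"]).as_matrix();print(R0.round(3))
c=R.from_euler("z",-.237).as_matrix()
for i in range(1,19):
    th=min(i*.105,1.83); y=-.16*np.cos(th)+.04*np.sin(th); z=.16*np.sin(th)+.04*np.cos(th)
    d=c@[0,y+.16,z-.04]; print(round(th,3),(R0.T@d/.3).round(3).tolist())
E
```

```text
[0.50301855 0.06107199 0.27208817] 0.008333050599865171 [-1.9446056   0.85609538  5.20440088]
[[ 0.232  0.003 -0.973]
 [ 0.973  0.002  0.232]
 [ 0.003 -1.    -0.002]]
0.105 [0.017, -0.055, -0.0]
0.21 [0.04, -0.108, -0.0]
0.315 [0.068, -0.159, -0.001]
0.42 [0.101, -0.206, -0.001]
0.525 [0.139, -0.249, -0.001]
0.63 [0.182, -0.288, -0.001]
0.735 [0.228, -0.323, -0.001]
0.84 [0.278, -0.352, -0.002]
0.945 [0.33, -0.376, -0.002]
1.05 [0.385, -0.395, -0.002]
1.155 [0.441, -0.407, -0.002]
1.26 [0.498, -0.414, -0.002]
1.365 [0.556, -0.415, -0.003]
1.47 [0.613, -0.409, -0.003]
1.575 [0.67, -0.398, -0.003]
1.68 [0.725, -0.38, -0.003]
1.785 [0.778, -0.357, -0.003]
1.83 [0.8, -0.346, -0.003]
```

View pics/s4.png

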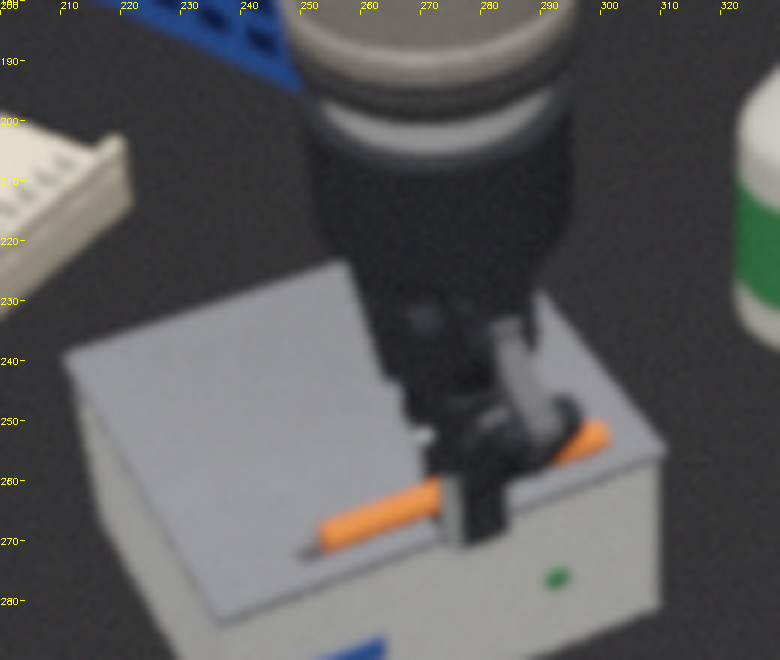

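{"method": "step_arm", "body": {"xyz": [[0.017,-0.055,0],[0.04,-0.108,0],[0.068,-0.159,-0.001],[0.101,-0.206,-0.001],[0.139,-0.249,-0.001],[0.182,-0.288,-0.001],[0.228,-0.323,-0.001],[0.278,-0.352,-0.002]], "rotation": [[0,0,0],[0,0,0],[0,0,0],[0,0,0],[0,0,0],[0,0,0],[0,0,0],[0,0,0]]}}

```text
clock: 4.85
tcp_pos: [0.5225, 0.1401, 0.3796]
orientation: [-1.313, -1.034, 1.033]
contact_force: [-5.2, -9.4, 12.4]
grip_width: 0.0084
```

```bash
python3 - <<'E'
from h import *
o=r.get_obs();print(o["tcp_pos"],o["grip_width"],o["contact_force"])
g=np.array([.503,.0605,.271])
R0=R.from_rotvec(o["orientation"]).as_matrix();print(R0.round(3))
f=r.grab_frame("side"); crop(f,200,120,160,170,4,"s5.png")
c=R.from_euler("z",-.237).as_matrix()
for th in [.84,.95,1.05,1.15,1.25,1.35,1.45,1.55,1.65,1.75,1.83]:
    y=-.16*np.cos(th)+.04*np.sin(th); z=.16*np.sin(th)+.04*np.cos(th)
    d=c@[0,y+.16,z-.04]+[.503,.0611,.2721]-o["tcp_pos"]; print(round(th,3),(R0.T@d/.3).round(3).tolist())
print(tool_to((0,0,0),np.pi/2-.237)[1])
E
```

```text
[0.522469   0.14012792 0.3796158 ] 0.00840278247946405 [-5.20340887 -9.35128048 12.36254972]
[[ 0.234  0.001 -0.972]
 [ 0.972 -0.001  0.234]
 [-0.001 -1.    -0.001]]
0.84 [0.005, 0.006, 0.001]
0.95 [0.06, -0.02, 0.001]
1.05 [0.112, -0.037, 0.001]
1.15 [0.166, -0.05, 0.001]
1.25 [0.22, -0.057, 0.001]
1.35 [0.275, -0.058, 0.001]
1.45 [0.33, -0.054, 0.001]
1.55 [0.384, -0.045, 0.001]
1.65 [0.437, -0.03, 0.001]
1.75 [0.488, -0.01, 0.001]
1.83 [0.528, 0.01, 0.001]
[0.00162846 0.00213189 0.00141566]
```

View pics/s5.png

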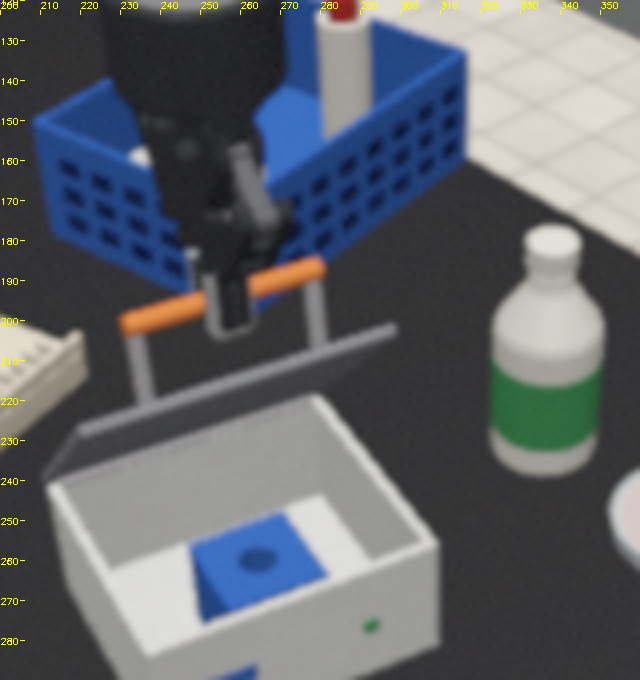

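Lid is opening well (about 0.85 rad), bar still in the jaws.

{"method": "step_arm", "body": {"xyz": [[0.06,-0.02,0],[0.112,-0.037,0],[0.166,-0.05,0],[0.22,-0.057,0],[0.275,-0.058,0],[0.33,-0.054,0],[0.384,-0.045,0],[0.437,-0.03,0],[0.488,-0.01,0],[0.528,0.01,0],[0.528,0.01,0],[0.528,0.01,0]], "rotation": [[0,0,0],[0,0,0],[0,0,0],[0,0,0],[0,0,0],[0,0,0],[0,0,0],[0,0,0],[0,0,0],[0,0,0],[0,0,0],[0,0,0]]}}

```text
clock: 6.4
tcp_pos: [0.5601, 0.297, 0.3776]
orientation: [-1.312, -1.038, 1.032]
contact_force: [5.0, -2.2, -1.2]
grip_width: 0.0086
```

```bash
python3 - <<'E'
from h import *
o=r.get_obs();print(o["tcp_pos"],o["grip_width"],o["contact_force"])
f=r.grab_frame("side"); crop(f,180,80,180,210,3,"s6.png")
b=R.from_euler("z",.237).as_matrix()@(o["tcp_pos"]-[.541,.216,.232]); print(b)
print("theta",np.pi-np.arctan2(b[2],b[1])-np.arctan2(.04,.16))
E
```

```text
[0.56005951 0.2970001  0.37758737] 0.00860269967843246 [ 5.00050604 -2.20197333 -1.24874266]
[-0.00049108  0.08321081  0.14558737]
theta 1.8450571397616202
```

View pics/s6.png

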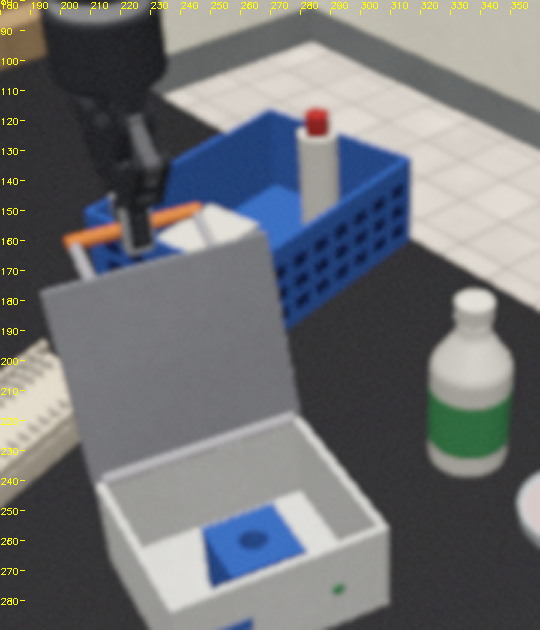

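{"method": "step_arm", "body": {"xyz": [[0,0,0],[0,0,0],[0,0,0],[0,0,0],[0,0,0]], "rotation": [[0,0,0],[0,0,0],[0,0,0],[0,0,0],[0,0,0]], "grip": 0.62}}

```text
clock: 7.08
tcp_pos: [0.56, 0.2971, 0.3776]
orientation: [-1.312, -1.038, 1.032]
contact_force: [0.8, 0.2, -0.3]
grip_width: 0.0324
```

{"method": "step_arm", "body": {"xyz": [[0,-0.1,0],[0,-0.2,0],[0,-0.3,0],[0,-0.3,0],[0,-0.3,0]], "rotation": [[0,0,0],[0,0,0],[0,0,0],[0,0,0],[0,0,0]]}}

```text
clock: 7.7
tcp_pos: [0.5594, 0.2968, 0.4669]
orientation: [-1.312, -1.037, 1.033]
contact_force: [0.5, -0.5, -0.4]
grip_width: 0.0324
```

```bash
python3 - <<'E'
from h import *
f=r.grab_frame("side"); crop(f,180,80,180,210,3,"s7.png")
f=r.grab_frame("top"); crop(f,180,180,180,150,4,"t7.png")
o=r.get_obs();print(o["tcp_pos"],o["grip_width"],o["joints"].round(2))
for yaw in (1.334,1.0,.5,0,-.5): print(yaw,tool_to((.616,-.258,.45),yaw))
E
```

```text
[0.55936356 0.2968833  0.46626005] 0.03235004019485583 [-0.73  0.36  0.19  1.6  -0.07  1.19  0.81]
1.334 (array([-1.75535236,  0.05437854, -0.61271567]), array([0.00071604, 0.00168453, 0.0001863 ]))
1.0 (array([-1.75535236,  0.05437854, -0.61271567]), array([0.00067831, 0.21431551, 0.00030416]))
0.5 (array([-1.75535236,  0.05437854, -0.61271567]), array([5.96475767e-04, 5.32625362e-01, 4.74048509e-04]))
0 (array([-1.75535236,  0.05437854, -0.61271567]), array([4.82454733e-04, 8.50935208e-01, 6.35606738e-04]))
-0.5 (array([-1.75535236,  0.05437854, -0.61271567]), array([3.32413246e-04, 1.16924505e+00, 7.87844249e-04]))
```

View pics/s7.png

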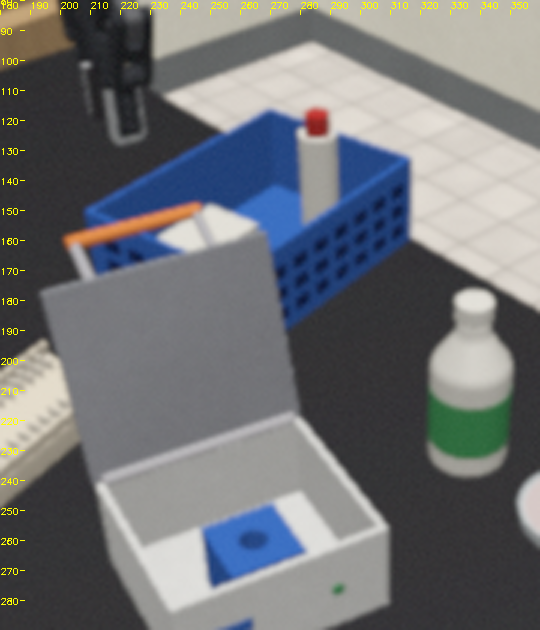

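View pics/t7.png

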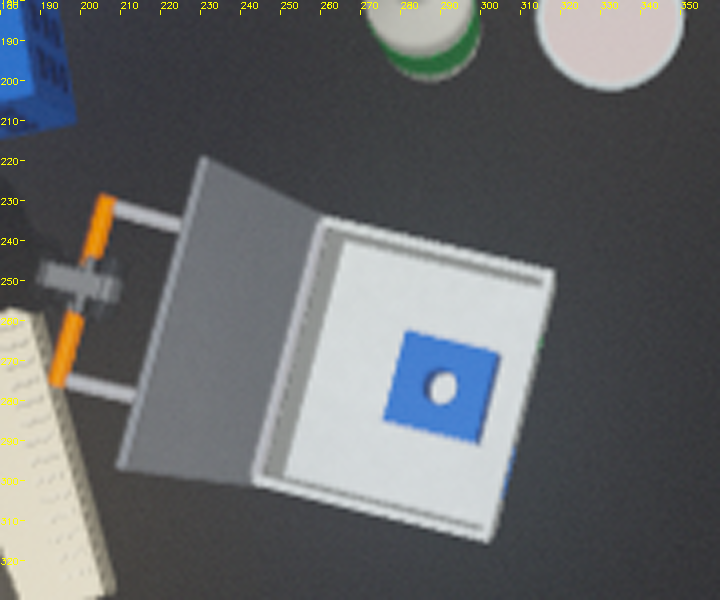

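```bash
python3 - <<'E'
from h import *
f=r.grab_frame("top"); cv2.imwrite("pics/t8.png",f["pixels"][:,:,::-1])
T=cam(f); print(proj(T,[[.559,.297,.31],[.559,.297,.466],[.56,.297,.219]]))
E
```

```text
[[186.79789978 248.91922938]
 [154.00953967 237.76339935]
 [200.77630278 253.17642881]]
```

View pics/t8.png

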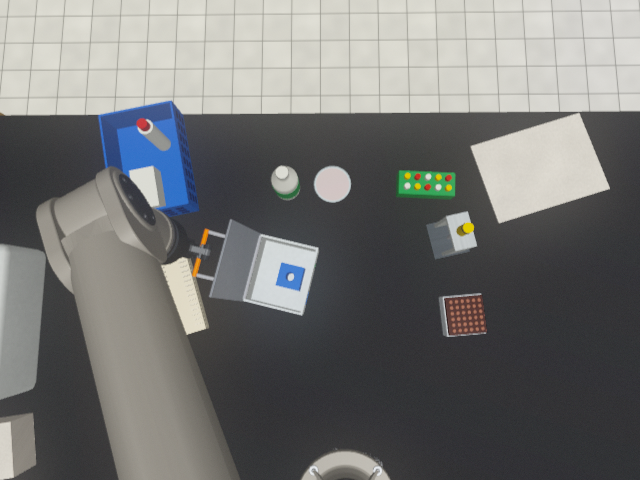

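```bash
python3 - <<'E'
from h import *
f=r.grab_frame("top"); crop(f,265,250,50,50,12,"t9.png");T=cam(f)
f=r.grab_frame("side"); crop(f,240,235,50,50,12,"s9.png");S=cam(f)
p=[.541-.09*np.sin(.237),.216-.09*np.cos(.237),.06]; print(p,proj(T,p),proj(S,p))
E
```

```text
[np.float64(0.5198691207508678), np.float64(0.12851579604203628), 0.06] [[290.34582784 276.42554833]] [[264.37054933 259.36770963]]
```

View pics/t9.png

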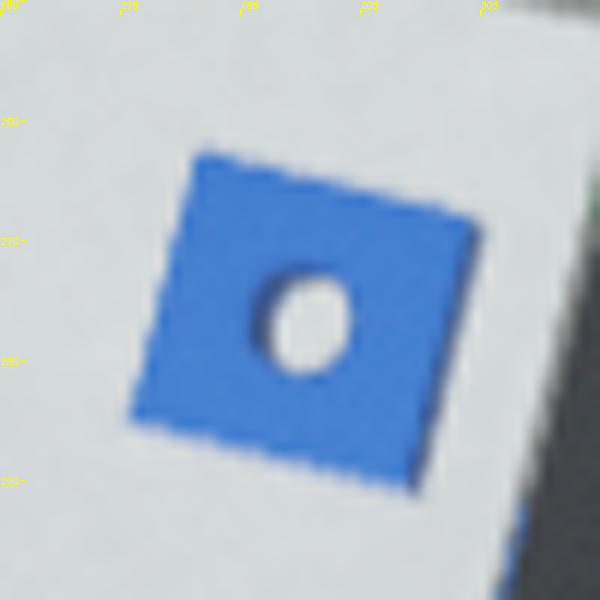

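View pics/s9.png

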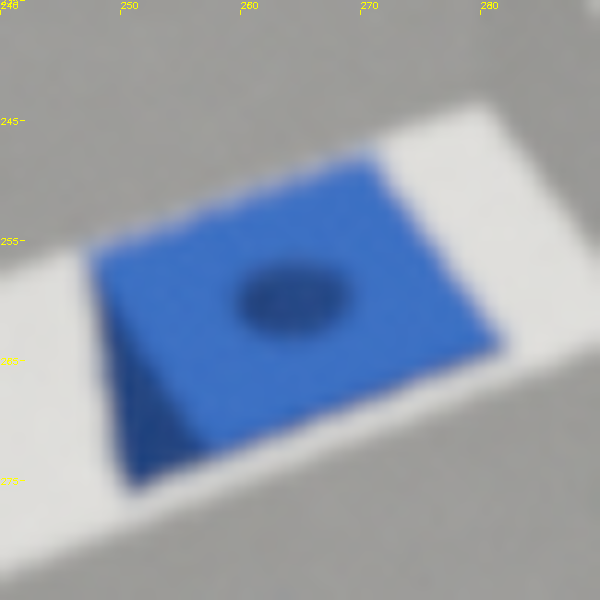

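{"method": "step_arm", "body": {"xyz": [[-0.15,0.005,-0.05],[-0.3,0.01,-0.1],[-0.45,0.015,-0.15],[-0.6,0.02,-0.2],[-0.75,0.025,-0.26],[-0.9,0.03,-0.31],[-0.98,0.03,-0.34]], "rotation": [[0,0,0],[0,0,0],[0,0,0],[0,0,0],[0,0,0],[0,0,0],[0,0,0]], "grip": 0}}

```text
clock: 8.82
tcp_pos: [0.5903, -0.016, 0.4572]
orientation: [-1.314, -1.033, 1.032]
contact_force: [-0.0, -0.1, 0.7]
grip_width: 0.0855
```

```bash
python3 - <<'E'
from h import *
s,t=tool_to((.616,-.2585,.40),1.334);print(s,t)
E
```

```text
[-0.76532474  0.19151494 -0.27344622] [ 0.0008136  -0.00071259 -0.00029273]
```

{"method": "step_arm", "body": {"xyz": [[-0.15,0.0,-0.054],[-0.3,0.02,-0.108],[-0.45,0.07,-0.16],[-0.6,0.12,-0.22],[-0.765,0.191,-0.273],[-0.765,0.191,-0.273],[-0.765,0.191,-0.273],[-0.765,0.191,-0.273]], "rotation": [[0,0,0],[0,0,0],[0,0,0],[0,0,0],[0,0,0],[0,0,0],[0,0,0],[0,0,0]]}}

```text
clock: 9.82
tcp_pos: [0.6165, -0.2567, 0.4005]
orientation: [-1.313, -1.035, 1.033]
contact_force: [-0.1, 0.4, -0.1]
grip_width: 0.0855
```

```bash
python3 - <<'E'
from h import *
s,t=tool_to((.616,-.2585,.307),1.334);print(s,t)
f=r.grab_frame("side"); crop(f,390,200,130,160,4,"s10.png")
f=r.grab_frame("side"); crop(f,180,120,130,160,4,"s11.png")
E
```

```text
[-0.00632065  0.31168483  0.00074657] [0.00117687 0.00082844 0.00030737]
```

View pics/s10.png

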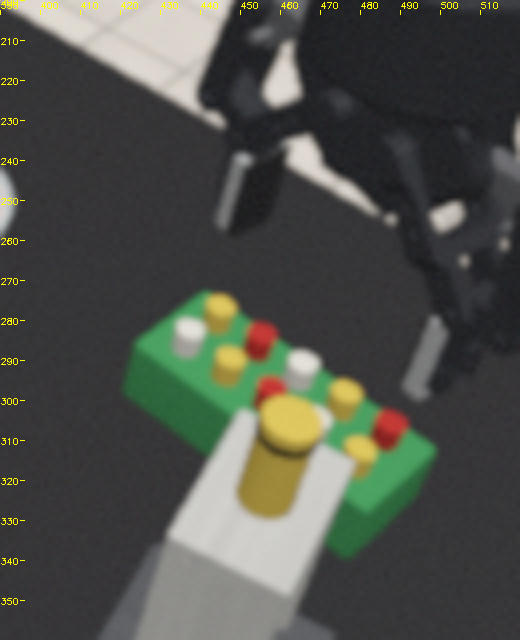

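View pics/s11.png

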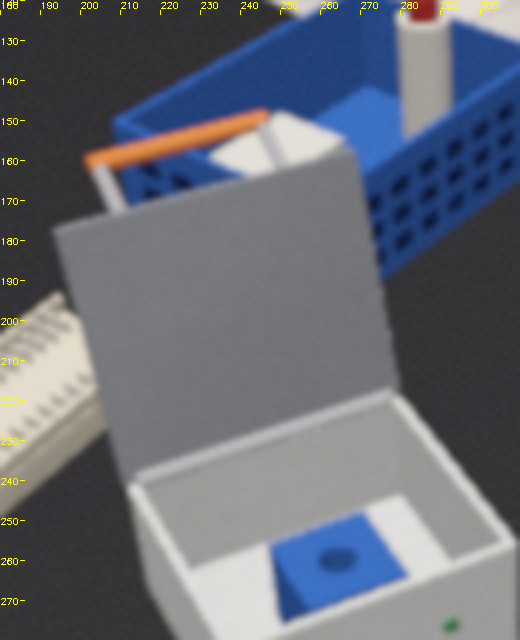

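Fingers straddle the handle direction; the lid is on its stop. Descend and grip.

{"method": "step_arm", "body": {"xyz": [[-0.006,0.1,0],[-0.006,0.2,0],[-0.006,0.26,0],[-0.006,0.312,0],[-0.006,0.312,0],[-0.006,0.312,0]], "rotation": [[0.001,0,0],[0.001,0,0],[0.001,0,0],[0.001,0,0],[0.001,0,0],[0.001,0,0]]}}

```text
clock: 10.68
tcp_pos: [0.6165, -0.2589, 0.308]
orientation: [-1.313, -1.035, 1.033]
contact_force: [0.3, -0.7, -0.6]
grip_width: 0.0853
```

{"method": "step_arm", "body": {"xyz": [[0,0,0],[0,0,0],[0,0,0],[0,0,0],[0,0,0],[0,0,0],[0,0,0],[0,0,0]], "rotation": [[0,0,0],[0,0,0],[0,0,0],[0,0,0],[0,0,0],[0,0,0],[0,0,0],[0,0,0]], "grip": 1, "force": 50}}

```text
clock: 11.68
tcp_pos: [0.6166, -0.2589, 0.3083]
orientation: [-1.313, -1.035, 1.033]
contact_force: [-1.6, 2.1, 5.2]
grip_width: 0.0227
```

```bash
python3 - <<'E'
from h import *
o=r.get_obs();print(o["tcp_pos"],o["grip_width"],o["contact_force"],o["moment"])
f=r.grab_frame("side"); crop(f,400,250,110,120,5,"s12.png")
print(tool_to((.616,-.2585,.44),1.334))
E
```

```text
[ 0.61659821 -0.25891055  0.30828705] 0.022721055219308863 [-1.64066685  2.07387621  5.15188585] [ 0.19838895  0.25020973 -0.03330813]
(array([ 0.00097881, -0.43899208,  0.00121657]), array([1.47404706e-03, 7.06955157e-04, 6.00946327e-05]))
```

View pics/s12.png

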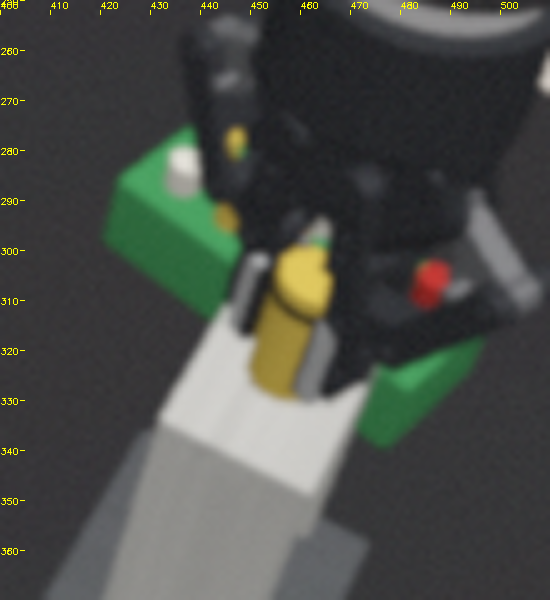

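{"method": "step_arm", "body": {"xyz": [[0,-0.05,0],[0,-0.12,0],[0,-0.2,0],[0,-0.28,0],[0,-0.36,0],[0,-0.44,0],[0,-0.48,0],[0,-0.48,0],[0,-0.48,0]], "rotation": [[0,0,0],[0,0,0],[0,0,0],[0,0,0],[0,0,0],[0,0,0],[0,0,0],[0,0,0],[0,0,0]]}}

```text
clock: 12.85
tcp_pos: [0.616, -0.2586, 0.4511]
orientation: [-1.312, -1.034, 1.034]
contact_force: [-0.5, 0.8, -1.0]
grip_width: 0.0229
```

```bash
python3 - <<'E'
from h import *
o=r.get_obs();print(o["tcp_pos"],o["grip_width"],o["contact_force"],o["moment"])
f=r.grab_frame("side"); crop(f,380,200,150,180,3,"s13.png")
print(tool_to((.520,.1285,.46),1.334))
E
```

```text
[ 0.61604184 -0.25864538  0.45114623] 0.022874147665410075 [-0.48725003  0.81031278 -1.03529307] [-0.01565259 -0.03954958  0.00486838]
(array([ 1.18011552, -0.02983727,  0.61255456]), array([0.00012811, 0.0007644 , 0.00014732]))
```

View pics/s13.png

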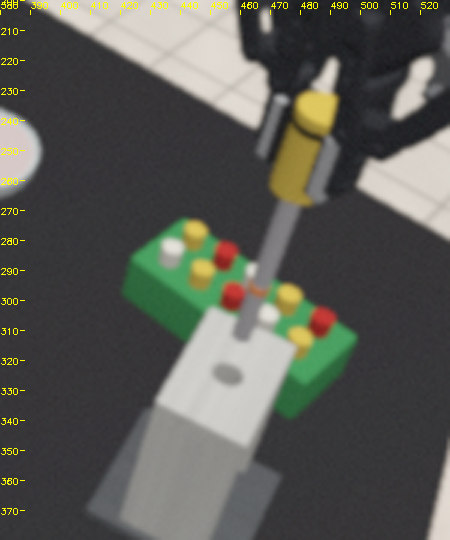

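{"method": "step_arm", "body": {"xyz": [[0.05,-0.03,0.025],[0.13,-0.03,0.07],[0.22,-0.03,0.115],[0.32,-0.03,0.165],[0.42,-0.03,0.22],[0.52,-0.03,0.27],[0.62,-0.03,0.32],[0.7,-0.03,0.365],[0.77,-0.03,0.4],[0.8,-0.03,0.415],[0.8,-0.03,0.415]], "rotation": [[0,0,0],[0,0,0],[0,0,0],[0,0,0],[0,0,0],[0,0,0],[0,0,0],[0,0,0],[0,0,0],[0,0,0],[0,0,0]]}}

```text
clock: 14.28
tcp_pos: [0.5508, 0.0045, 0.4602]
orientation: [-1.311, -1.035, 1.035]
contact_force: [0.1, 0.2, -0.7]
grip_width: 0.023
```

```bash
python3 - <<'E'
from h import *
print(tool_to((.520,.1285,.46),1.334),r.get_obs()["grip_width"])
E
```

```text
(array([0.37825109, 0.00065653, 0.19569307]), array([0.00018733, 0.0017538 , 0.00023026])) 0.023023412235394784
```

{"method": "step_arm", "body": {"xyz": [[0.05,0,0.025],[0.13,0,0.067],[0.22,0,0.114],[0.3,0,0.155],[0.36,0,0.186],[0.378,0,0.196],[0.378,0,0.196],[0.378,0,0.196],[0.378,0,0.196]], "rotation": [[0,0,0],[0,0,0],[0,0,0],[0,0,0],[0,0,0],[0,0,0],[0,0,0],[0,0,0],[0,0,0]]}}

```text
clock: 15.4
tcp_pos: [0.5201, 0.1275, 0.4602]
orientation: [-1.312, -1.034, 1.034]
contact_force: [0.4, -0.5, -1.3]
grip_width: 0.0229
```

```bash
python3 - <<'E'
from h import *
o=r.get_obs();print(o["tcp_pos"],o["grip_width"])
f=r.grab_frame("side"); crop(f,210,120,110,155,4,"s14.png")
f=r.grab_frame("top"); cv2.imwrite("pics/t14.png",f["pixels"][:,:,::-1])
E
```

```text
[0.52009532 0.12754416 0.46021441] 0.022862848184285234
```

View pics/s14.png

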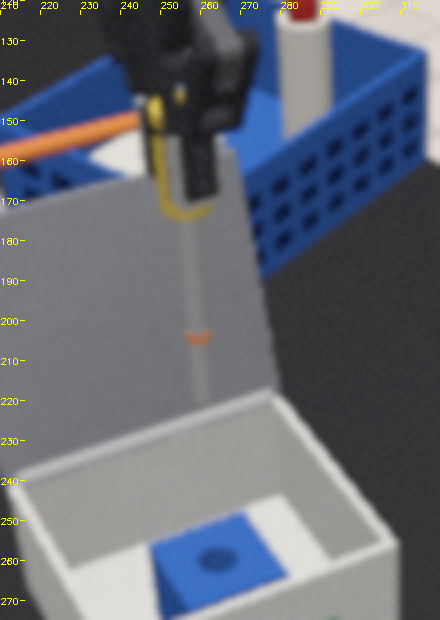

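View pics/t14.png

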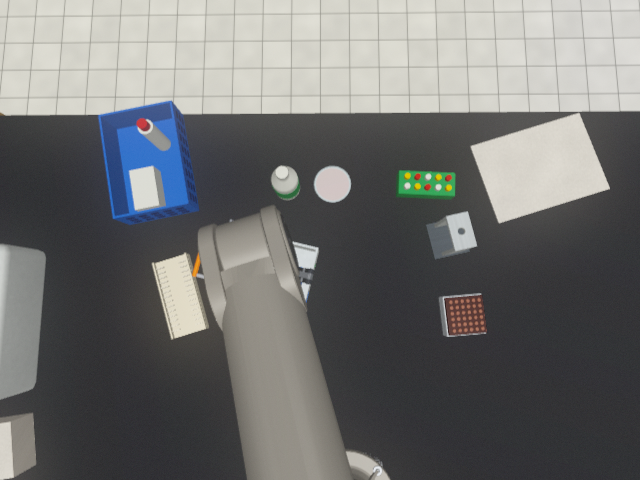

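```bash
python3 - <<'E'
from h import *
o=r.get_obs();f=r.grab_frame("side");S=cam(f);R0=R.from_rotvec(o["orientation"]).as_matrix()
crop(f,235,165,50,60,12,"s15.png")
a=R0[:,1]
g=o["tcp_pos"]+a*.1583
for n,d in (("hb",.025),("ring",.095),("tip",.135)): print(n,g+a*d,proj(S,g+a*d))
J=(proj(S,g+a*.095+np.eye(3)*.001)-proj(S,g+a*.095)); print("px per mm",J)
E
```

```text
hb [0.52010394 0.12789125 0.27690391] [[256.19915269 171.05100403]]
ring [0.52012852 0.12790383 0.20690392] [[259.25989073 203.01885824]]
tip [0.52014257 0.12791102 0.16690392] [[260.85587631 219.68811702]]
px per mm [[ 0.42660487 -0.21727118]
 [-0.32924862 -0.23803032]
 [-0.04115376 -0.43089715]]
```

View pics/s15.png

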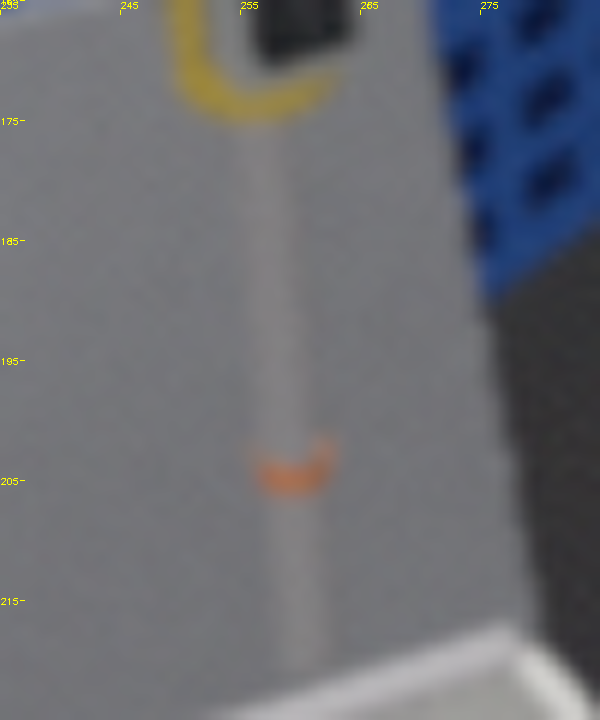

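```bash
python3 - <<'E'
from h import *
print(tool_to((.520,.1283,.366),1.334))
E
```

```text
(array([8.08998561e-04, 3.14066111e-01, 3.12035780e-04]), array([0.00021176, 0.00128145, 0.00018741]))
```

{"method": "step_arm", "body": {"xyz": [[0.0,0.05,0],[0.001,0.12,0],[0.001,0.19,0],[0.001,0.25,0],[0.001,0.3,0],[0.001,0.314,0],[0.001,0.314,0],[0.001,0.314,0],[0.001,0.314,0]], "rotation": [[0,0,0],[0,0,0],[0,0,0],[0,0,0],[0,0,0],[0,0,0],[0,0,0],[0,0,0],[0,0,0]]}}

```text
clock: 16.68
tcp_pos: [0.5203, 0.1284, 0.3666]
orientation: [-1.312, -1.036, 1.033]
contact_force: [-0.0, 0.0, -1.5]
grip_width: 0.0229
```

```bash
python3 - <<'E'
from h import *
o=r.get_obs();f=r.grab_frame("side");S=cam(f);R0=R.from_rotvec(o["orientation"]).as_matrix()
crop(f,235,205,50,65,12,"s16.png")
f2=r.grab_frame("top"); crop(f2,270,240,70,60,10,"t16.png")
a=R0[:,1]
g=o["tcp_pos"]+a*.1583;print(o["tcp_pos"],a,o["grip_width"])
for n,d in (("hb",.025),("ring",.095),("tip",.135)): print(n,g+a*d,proj(S,g+a*d))
print(proj(S,[.5199,.1285,.06]))
E
```

```text
[0.5202926  0.12835834 0.36661937] [ 1.48009783e-03  7.15646059e-04 -9.99998649e-01] 0.022930985215196428
hb [0.5205639  0.12848952 0.18331962] [[260.20366201 212.74396871]]
ring [0.52066751 0.12853961 0.11331972] [[262.85006567 240.15994912]]
tip [0.52072671 0.12856824 0.07331977] [[264.2390908  254.54984977]]
[[264.38691009 259.36460805]]
```

View pics/s16.png

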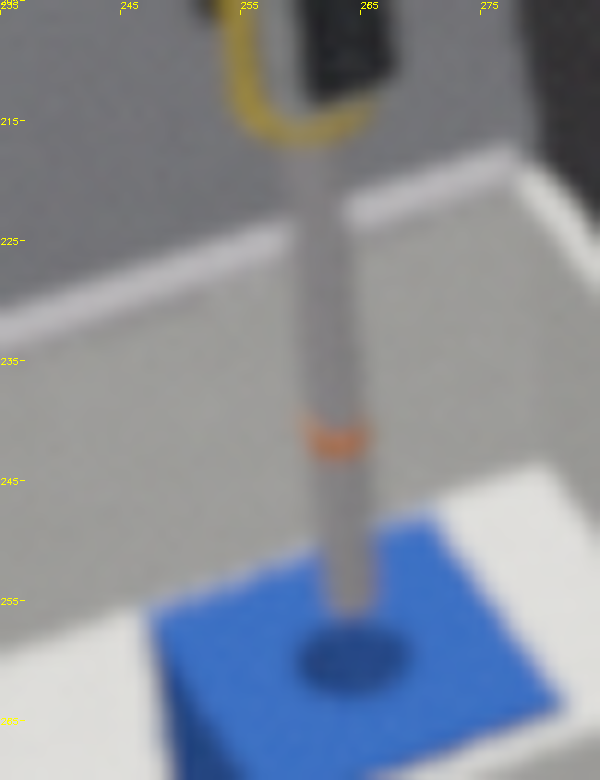

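View pics/t16.png

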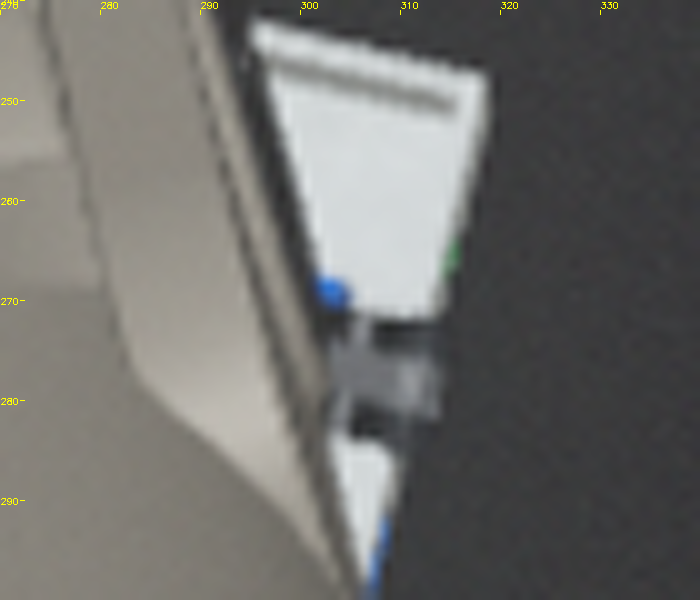

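```bash
python3 - <<'E'
from h import *
print(tool_to((.519,.1277,.366),1.334))
print(tool_to((.519,.1277,.3133),1.334))
E
```

```text
(array([-0.00301561,  0.00143444,  0.00339989]), array([0.00060157, 0.00123717, 0.00051277]))
(array([-0.00315694,  0.17710098,  0.00356603]), array([0.00060157, 0.00123717, 0.00051277]))
```

{"method": "step_arm", "body": {"xyz": [[-0.003,0.001,0.0034],[-0.003,0.001,0.0034],[-0.003,0.001,0.0034],[-0.003,0.001,0.0034]], "rotation": [[0.0006,0.001,0.0005],[0.0006,0.001,0.0005],[0.0006,0.001,0.0005],[0.0006,0.001,0.0005]]}}

```text
clock: 17.27
tcp_pos: [0.519, 0.1277, 0.3661]
orientation: [-1.312, -1.033, 1.033]
contact_force: [1.1, 0.6, -0.3]
grip_width: 0.0228
```

```bash
cat > look.py <<'E'
import sys
from h import *
o=r.get_obs();f=r.grab_frame("side");S=cam(f);R0=R.from_rotvec(o["orientation"]).as_matrix()
crop(f,240,225,50,50,14,sys.argv[1])
a=R0[:,1]
g=o["tcp_pos"]+a*.1583;print(o["tcp_pos"],a,o["grip_width"],o["contact_force"])
for n,d in (("hb",.025),("ring",.095),("tip",.135)): print(n,g+a*d,proj(S,g+a*d))
print(tool_to((.519,.1277,.366),1.334))
print(tool_to((.519,.1277,.3133),1.334))
E
python3 look.py s17.png
```

```text
[0.51898497 0.12773475 0.36610997] [-4.48186855e-05  1.61990806e-05 -9.99999999e-01] 0.0228015694170707 [ 1.06107449  0.57903129 -0.34831548]
hb [0.51897676 0.12773772 0.18280997] [[259.80340455 213.48413473]]
ring [0.51897362 0.12773885 0.11280997] [[262.44685909 240.92432331]]
tip [0.51897183 0.1277395  0.07280997] [[263.83441262 255.32772226]]
(array([-6.44593354e-05,  3.17607061e-04,  3.57211881e-07]), array([-8.36759543e-06,  2.83665022e-04, -1.25028761e-05]))
(array([-6.10098493e-05,  1.75984274e-01, -1.95248212e-06]), array([-8.36759543e-06,  2.83665022e-04, -1.25028761e-05]))
```

View pics/s17.png

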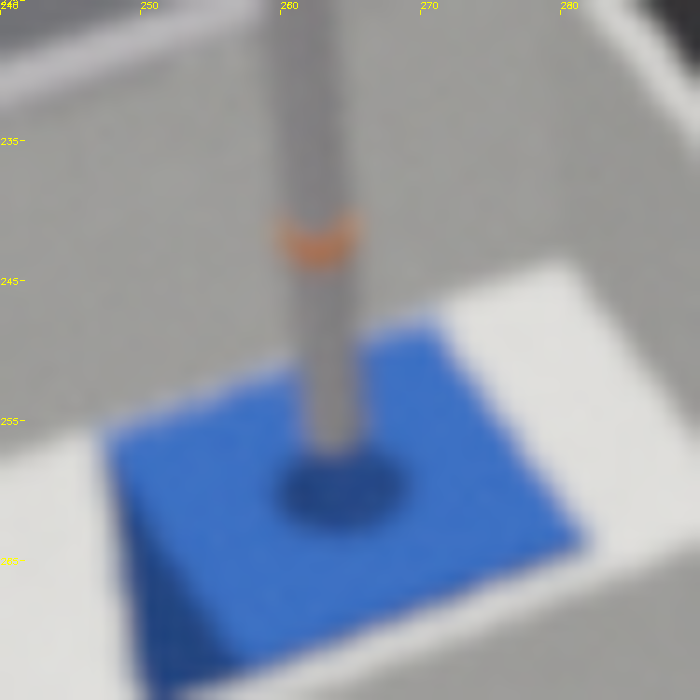

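{"method": "step_arm", "body": {"xyz": [[0,0.02,0],[0,0.045,0],[0,0.07,0],[0,0.09,0],[0,0.1,0],[0,0.1,0],[0,0.1,0]], "rotation": [[0,0,0],[0,0,0],[0,0,0],[0,0,0],[0,0,0],[0,0,0],[0,0,0]]}}

```text
clock: 18.2
tcp_pos: [0.5191, 0.1277, 0.3363]
orientation: [-1.312, -1.034, 1.033]
contact_force: [0.3, -0.3, -1.0]
grip_width: 0.0225
```

```bash
python3 look.py s18.png
```

```text
[0.51912509 0.12772875 0.33632041] [ 3.79382049e-04  1.76201217e-04 -9.99999913e-01] 0.02251435498931427 [ 0.33200042 -0.27662424 -1.02605381]
hb [0.51919463 0.12776105 0.15302042] [[261.04616553 225.47699284]]
ring [0.51922119 0.12777338 0.08302043] [[263.57370657 251.66822869]]
tip [0.51923636 0.12778043 0.04302043] [[264.90292123 265.44200085]]
(array([-0.00031041, -0.09881081,  0.00027988]), array([0.00022804, 0.0002671 , 0.00018629]))
(array([-0.0003618 ,  0.07685584,  0.00034282]), array([0.00022804, 0.0002671 , 0.00018629]))
```

View pics/s18.png

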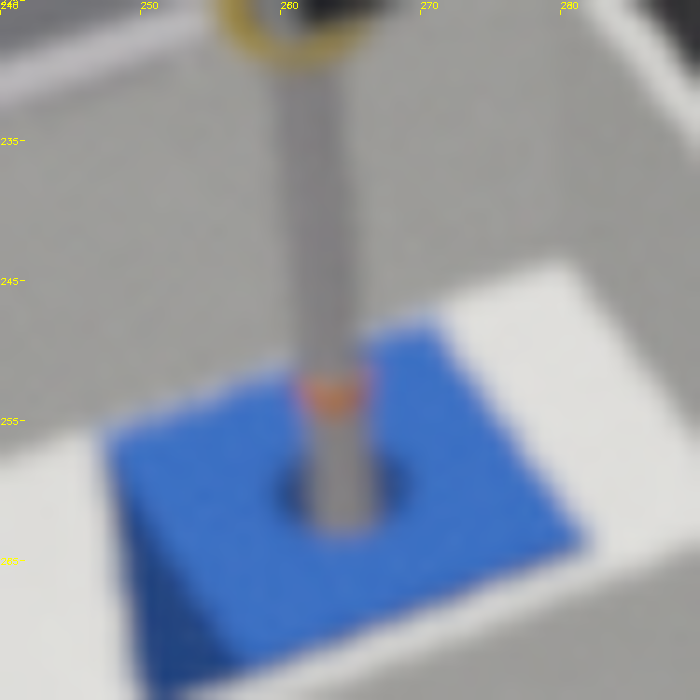

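{"method": "step_arm", "body": {"xyz": [[0,0.015,0],[0,0.035,0],[0,0.055,0],[0,0.07,0],[0,0.077,0],[0,0.077,0],[0,0.077,0],[0,0.077,0]], "rotation": [[0,0,0],[0,0,0],[0,0,0],[0,0,0],[0,0,0],[0,0,0],[0,0,0],[0,0,0]]}}

```text
clock: 19.25
tcp_pos: [0.5192, 0.1278, 0.3135]
orientation: [-1.312, -1.034, 1.033]
contact_force: [-1.0, 0.5, -0.5]
grip_width: 0.0231
```

```bash
python3 look.py s19.png; python3 - <<'E'
from h import *
cv2.imwrite("pics/s20.png",r.grab_frame("side")["pixels"][:,:,::-1])
E
```

```text
[0.51919455 0.12779737 0.31346512] [ 8.08422438e-04  3.86762249e-04 -9.99999598e-01] 0.023082481113852638 [-1.01538084  0.45996908 -0.4932515 ]
hb [0.51934274 0.12786826 0.13016519] [[261.92513531 234.28396345]]
ring [0.51939933 0.12789534 0.06016522] [[264.37180284 259.56988113]]
tip [0.51943167 0.12791081 0.02016524] [[265.66026552 272.88593688]]
(array([-0.0003037 , -0.17525907,  0.00037539]), array([0.00040136, 0.00024747, 0.00033465]))
(array([-0.00039602,  0.00040753,  0.00048616]), array([0.00040136, 0.00024747, 0.00033465]))
```

View pics/s19.png

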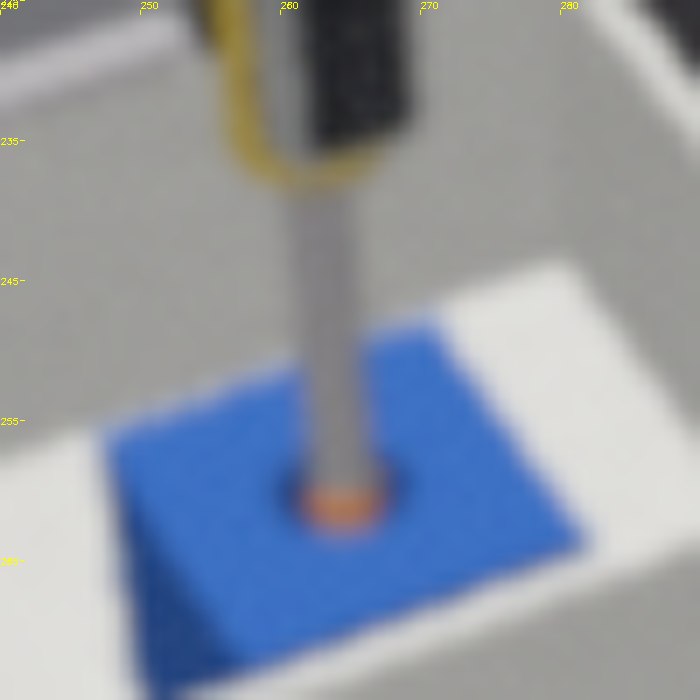

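View pics/s20.png

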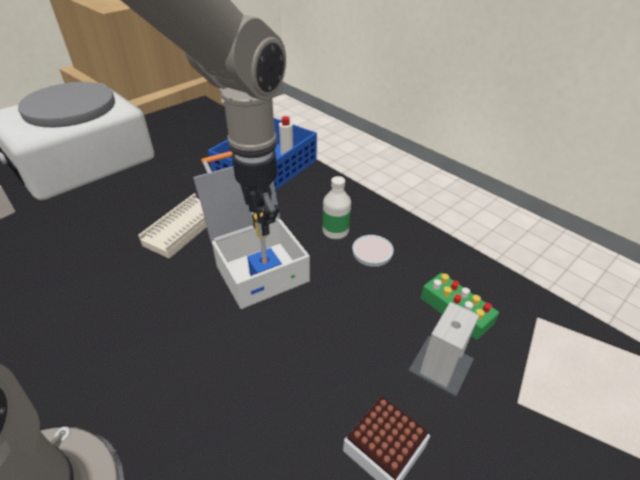

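```bash
python3 - <<'E'
from h import *
o=r.get_obs(); print(o["clock"],o["tcp_pos"],abs(o["qvel"]).max(),o["contact_force"])
print(r.hand_in())
E
```

```text
19.35 [0.51915836 0.12778076 0.31341181] 0.0012793954432332112 [-0.0672188  -0.21133605 -0.88333205]
the job is handed in; nothing more can be done
None
```

I opened the lid by its orange bar to its stop, at about 1.84 rad, and let go. Only then did I lift the probe out of its stand and lower it upright into the guide hole. I handed in at 19.4 s with the probe held still in the gripper; no verdict was reported.

Last checks before handing in:
- **Ring and centring:** in the side picture, the ring's centre (264.5, 259.6 px) lay within about 0.4 px (roughly 1 mm) of the hole mouth's centre (264.35, about 260 px). From the arm's pose, the ring is at a height of 60.2 mm, against 60 mm for the guide's top.
- **Contact:** the wrist force was about 0.9 N, which is at noise level. The gap around the rod was visible left and right. The tool was within 0.001 rad of upright; the rod itself measured up to about 0.015 rad off, roughly at the limit of what I could read.
- **Lid and bench:** the lid was still leaning back, and none of the other items visible in the side picture appeared to have moved.

Two checks disagreed or could not be made:
- **Hole position:** the estimates of where the hole lies differed by up to about 2 mm along the side camera's line of sight. I aimed between them, so that direction is known to only about 1–1.5 mm.
- **Top camera:** the arm blocked its view of the hole at the end, so it could not confirm the fit.

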